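# Rotate and restock the seasoning lanes

### The arm

A 7-joint arm with a two-finger parallel gripper is mounted at the origin on the work surface. World frame = base frame: x ahead of the robot, y to its left, z up, the work surface at z = 0. Lengths are in m, angles in degrees, forces in N, time in s.
With the tool pointing down it reaches from about 0.425 to 0.875 m from the base axis. Payload 4.7 kg.
Tool frame: the origin (TCP) lies midway between the tips of the shut fingers; the grasp point (between the pads) lies env.grip_point_offset behind it (env.grip_point_offset is the distance from the TCP to the grasp point, in m); x points along the fingers, y is the direction in which the jaws open and shut, and the axes are right-handed (so a half turn about x gives the same grasp; the last joint's range is limited). The gripper opens to 87 mm and grips with 3 to 60 N. Pads are 19 mm wide; open, the fingers measure 117 mm over their backs; the gripper's body (75 mm by 190 mm) begins 51 mm behind the grasp point.
Start: joints at [76.209, 18.392, -4.016, 83.108, 1.295, 78.541, -3.26], TCP at [0.164, -0.629, 0.223] pointing down, gripper open.
Joint ranges: [-163.93, 163.93], [-17.29, 119.83], [-79.2, 71.16], [3.27, 140.29], [-89.18, 269.18], [5.43, 117.66], [-154.24, 154.24]. Speed limits (degrees/s): [147.25, 147.25, 180, 180, 180, 180, 180].

### API

Orientations are given as [roll, pitch, yaw] about the fixed x, y, z axes, in that order (R = Rz(yaw) Ry(pitch) Rx(roll)).
In Python, from cell import readout, read_camera, camera_params, sign_off, spot_in, pinpoint, env gives the robot as it stands.
- The arm moves only by the shell command python3 -m pendant 'ROWS' [OPENING] [FORCE]. ROWS is a JSON object of lists of equal length, an entry for each row: "xyz": the shift along the world's x, y, z in m, a list of three; "turn": the turn about the world's z in rad. A call has 1 to 10 rows; each row shifts and turns the pose as measured when the row begins; what a row does not reach is not made up. A row lasts 1/8 s, in which the tool goes at most 62.5 mm and 10.7 degrees, less where a joint would pass 70% of its speed; a pose out of reach is approached as far as the arm can. A call is refused whole if a number of a shift passes 0.0625 or a number of a turn 0.188, either way. A call with a gripper value outside its range is refused whole. OPENING is the opening, from 0 (shut) to 1 (fully open), set as the call begins (- or left out, the last holds). The fingers move at their own pace and stop on an object; FORCE is the grip in N (left out, the last holds). Time passes only in rows, so rows that do not move let the fingers close. It gives the time, the measured TCP pose, the force and the opening at its end, in the units of the state.
- readout.get_obs(): the state, without advancing time (a new reading comes with each control period).
- read_camera(name): name is "scene" or "side" or "wrist"; returns the picture (400x640x3 uint8, red, green, blue); there is no depth.
- camera_params(name): a dict with "fx", "fy", "cx", "cy" (pixels), "rvec" (rotation vector, rad) and "tvec" (3), from world to camera coordinates, as OpenCV has them; the wrist camera has in their place "hand_eye" (4x4, takes a point from camera to tool coordinates, whose origin is the TCP and whose axes are the tool frame's). Camera axes: x right, y down, z forward; pixel columns grow to the right and rows downward; lengths in m; the calibration is good to about 2 mm. A picture is of the moment at which its call begins: read the wrist's pose just before it. camera_params takes no time and is no camera call.
- sign_off(): hands the job in, once; it reports no verdict.
Trained networks look in the newest picture that a camera, given by its name, has taken for a name from the list of things; names that differ only in an ending like _2 or _b are one class to them, and where a whole thing is asked for, a point or a joint stands for the part that bears it (a point fixed in the world has none). Each returns a list of dicts, best first, with "score" (0 to 1); they miss things now and then, are a little off and sometimes report something else, mostly with a low value. They report only what shows in the picture. A call takes as long as a camera call. They do not tell look-alikes from the thing itself.
- spot_in(camera, name): "at" ([x, y, z] in m, in the coordinates of the camera as it stood for that picture, good to about 4 mm: the middle of the surface that is visible of it).
- pinpoint(camera, name): "at" ([x, y, z] in m, in the coordinates of the camera as it stood for that picture, good to about 4 mm: a listed point, or the origin of a listed thing).
The state is a dict: "time_s": time; "qpos": joint angles; "joint_velocities": joint speeds; "effort": joint torques, N m; "tool_pos": TCP position; "tool_rot": TCP orientation; "force": force on the tool from outside, world axes, zero at the start; "wrist_torque": the same for the moment, N m; "grip_width": finger opening in m.
Only numpy, scipy, OpenCV 4.12 (cv2) and the standard library are available. Lean on these libraries where they do the work, as an engineer would, in place of code of your own. Each camera call takes 0.05 s, during which the arm holds its last target.

### The job

Restock the seasoning lanes on the prep counter, oldest stock to the front. First bring the old red-lidded jar (white sticker on its lid) forward in the red lane onto the front ring, then stand the new red jar on the rear ring behind it; the new green and the new yellow jar each go on the front ring of the lane of their own colour, before or after, as you like. All four jars must stand upright and centred on their rings; leave the blue jar, the apple and the white ramekin where they are.

Things in the scene. Friction and masses are not known exactly. Their poses are not given: they have to be found in the camera images.
- old_red: closed white plastic jar, 50 mm diameter, 96 mm tall, about 0.2 kg, with a red lid (50 mm diameter, the top 22 mm) and a red band round the body, a white round sticker (30 mm) on top of the lid and a white patch on its side: the old jar. Straight-sided except for a slight neck 70 to 74 mm up. Origin: centre of its underside, z up along the jar. At the start it stands in the rear half of the red lane.
- new_red: closed white plastic jar, 50 mm diameter, 96 mm tall, about 0.2 kg, with a red lid (50 mm diameter, the top 22 mm) and a red band round the body; no sticker: the new red jar. Straight-sided except for a slight neck 70 to 74 mm up. Origin: centre of its underside, z up along the jar. Starts on the counter.
- new_green: closed white plastic jar, 50 mm diameter, 96 mm tall, about 0.2 kg, with a green lid (50 mm diameter, the top 22 mm) and a green band round the body. Straight-sided except for a slight neck 70 to 74 mm up. Origin: centre of its underside, z up along the jar. Starts on the counter.
- new_yellow: closed white plastic jar, 50 mm diameter, 96 mm tall, about 0.2 kg, with a yellow lid (50 mm diameter, the top 22 mm) and a yellow band round the body. Straight-sided except for a slight neck 70 to 74 mm up. Origin: centre of its underside, z up along the jar. Starts on the counter.
- lane_red: fixed lane for red jars: open white tray 168 (x) by 80 mm (y), floor 4 mm thick, inside 159 x 72, walls 18 mm high. Front wall (-x end, nearest the robot, 20 mm high) is red. Two red rings of 58 mm on the floor's centre line: front ring 42 mm from the origin along -x, rear ring 42 mm along +x. Origin: centre of its underside on the counter; yaw within 9 degrees. Holds the old red jar at the start.
- lane_green: fixed lane for green jars: open white tray 168 (x) by 80 mm (y), floor 4 mm thick, inside 159 x 72, walls 18 mm high. Front wall (-x end, nearest the robot, 20 mm high) is green. Two green rings of 58 mm on the floor's centre line: front ring 42 mm from the origin along -x, rear ring 42 mm along +x. Origin: centre of its underside on the counter; yaw within 9 degrees. Empty at the start.
- lane_yellow: fixed lane for yellow jars: open white tray 168 (x) by 80 mm (y), floor 4 mm thick, inside 159 x 72, walls 18 mm high. Front wall (-x end, nearest the robot, 20 mm high) is yellow. Two yellow rings of 58 mm on the floor's centre line: front ring 42 mm from the origin along -x, rear ring 42 mm along +x. Origin: centre of its underside on the counter; yaw within 9 degrees. Empty at the start.
- blue_jar: closed white plastic jar, 50 mm diameter, 96 mm tall, about 0.2 kg, with a blue lid (50 mm diameter, the top 22 mm) and a blue band round the body. Straight-sided except for a slight neck 70 to 74 mm up. Origin: centre of its underside, z up along the jar. It has no lane here: leave it alone.
- apple: loose dark red apple, 66 mm across, about 76 mm tall with its stem, on the counter among the jars; leave it alone. Origin: centre of its underside.
- ramekin: loose open white ceramic cup, 64 mm across the rim, 40 mm tall, on the counter among the jars; leave it alone. Origin: centre of its underside.
Mind the look-alikes: they are no part of the job. Leave any black look-alike of the lane_red alone.

How it is judged:
By the outcome, as a careful person would: the job done as asked, in the order asked, and still so for the second after the job is handed in, with the robot touching nothing.
It also fails if it takes over 93 s, if anything falls off the work surface, if the arm or the gripper's body presses on something with over 40 N, if the wrist force passes 120 N, or if a joint passes its speed limit or range.

## Working session

There is one attempt and no reset: what is moved stays moved. The work goes in short steps, Python scripts to look and compute and a shell command to move; the robot and the scene stay as the last step left them, time stands still between calls to the robot, and variables do not carry over. Pictures are saved under pics/ and viewed, and the job is handed in when it is done.

```bash
ls; mkdir -p pics
python3 - <<'E'
from cell import *
import cv2
o=readout.get_obs();print(o, env.grip_point_offset)
for n in ["scene","side","wrist"]:
    cv2.imwrite(f"pics/a_{n}.png",read_camera(n)[:,:,::-1]);print(n,camera_params(n))
E
```

```text
pics
{'time_s': 0.0, 'qpos': array([76.20751082, 18.43857205, -4.01436459, 83.1730051 ,  1.29384594,
       78.53990623, -3.25891547]), 'joint_velocities': array([0.04498785, 0.07480223, 0.01107203, 0.00457104, 0.05922614,
       0.04756829, 0.06114793]), 'effort': array([ 1.04120318e-03, -4.91292572e+01, -4.03748788e-01, -3.12524307e+01,
       -6.40340103e-02,  4.37241001e-02,  1.74054326e-04]), 'tool_pos': array([ 0.16366057, -0.62850802,  0.22148348]), 'tool_rot': array([-87.38312641,  89.89357506, 107.2188172 ]), 'force': array([ 0.13030703,  0.14460906, -0.00184871]), 'wrist_torque': array([ 0.01415422, -0.0292119 , -0.03556629]), 'grip_width': 0.08705775590583834} 0.0187
scene {'fx': 403.6084832659207, 'fy': 403.6084832659207, 'cx': 323.9000124542786, 'cy': 197.29813960259062, 'rvec': array([ 1.43819266,  2.16405561, -0.88259993]), 'tvec': array([ 0.22031855, -0.27764944,  1.50810681])}
side {'fx': 488.2390254860887, 'fy': 488.2390254860887, 'cx': 323.23126093594993, 'cy': 198.1417158886231, 'rvec': array([ 0.69582788, -2.42968454,  1.37699173]), 'tvec': array([0.37517083, 0.19575838, 1.11468843])}
wrist {'fx': 302.27690809257564, 'fy': 302.27690809257564, 'cx': 319.2006883843164, 'cy': 199.24199975534722, 'hand_eye': array([[-5.88250944e-05, -2.93142568e-01,  9.56068738e-01,
        -1.62381611e-01],
       [ 9.99999720e-01, -7.30429335e-04, -1.62430636e-04,
         8.23809639e-04],
       [ 7.45955986e-04,  9.56068461e-01,  2.93142529e-01,
        -7.99032759e-02],
       [ 0.00000000e+00,  0.00000000e+00,  0.00000000e+00,
         1.00000000e+00]])}
```

View pics/a_scene.png

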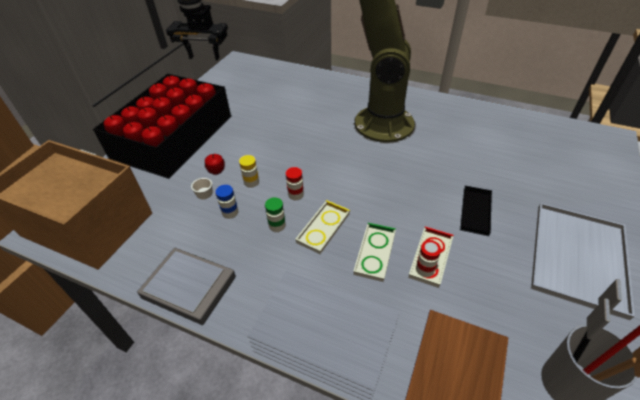

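View pics/a_side.png

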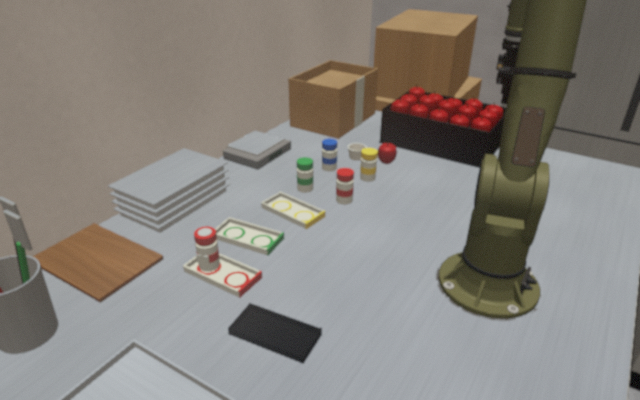

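View pics/a_wrist.png

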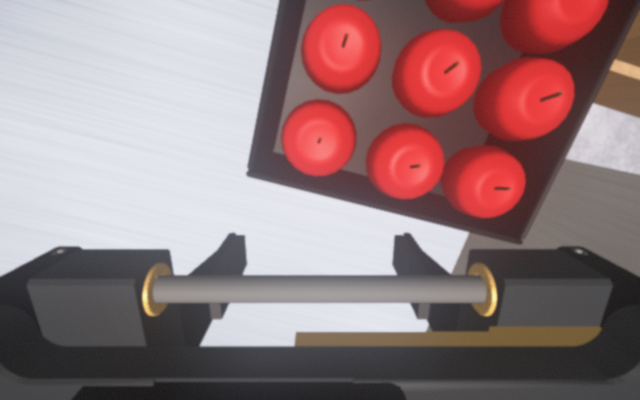

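The scene view shows all the objects: jars on the left around (227-295,160-215), the yellow lane at (323,226), the green lane at (375,251) and the red lane at (431,256), with the old jar standing in it. The black look-alike tray is at (477,210). The wrist view shows only the apple crate.

```bash
cat > h.py <<'E'
from cell import *
import numpy as np, cv2
from scipy.spatial.transform import Rotation as R
def toW(cam,p,o=None):
    c=camera_params(cam); p=np.array(p)
    if cam=="wrist":
        H=c["hand_eye"]; q=H[:3,:3]@p+H[:3,3]
        return R.from_euler("xyz",o["tool_rot"],degrees=True).as_matrix()@q+o["tool_pos"]
    return R.from_rotvec(c["rvec"]).as_matrix().T@(p-c["tvec"])
def camRT(cam,o=None):
    "R,t camera->world"
    return (lambda t:(np.column_stack([toW(cam,e,o)-t for e in np.eye(3)]),t))(toW(cam,[0,0,0],o))
def px2z(cam,uv,z,o=None):
    c=camera_params(cam);Rm,t=camRT(cam,o)
    d=Rm@np.array([(uv[0]-c["cx"])/c["fx"],(uv[1]-c["cy"])/c["fy"],1]); return t+d*(z-t[2])/d[2]
def w2px(cam,P,o=None):
    c=camera_params(cam);Rm,t=camRT(cam,o); q=Rm.T@(np.array(P)-t)
    return np.array([q[0]/q[2]*c["fx"]+c["cx"],q[1]/q[2]*c["fy"]+c["cy"]])
def state():
    o=readout.get_obs();M=R.from_euler("xyz",o["tool_rot"],degrees=True).as_matrix()
    print("t",round(o["time_s"],3),"tcp",o["tool_pos"].round(4),"xax",M[:,0].round(3),"jaw heading",np.degrees(np.arctan2(M[1,1],M[0,1])).round(1),"w",round(o["grip_width"],4),"F",o["force"].round(1),"q",o["qpos"].round(0))
    return o
E
python3 - <<'E'
from h import *
state()
for cam in ["scene","side"]:
    read_camera(cam)
    for n in ["old_red","new_green","new_yellow","blue_jar","apple","ramekin","lane_red","lane_green","lane_yellow"]:
        for d in pinpoint(cam,n)[:3]: print(cam,n,toW(cam,d["at"]).round(3),round(d["score"],2))
E
python3 - <<'E'
import cv2
s=cv2.imread('pics/a_scene.png')
cv2.imwrite('pics/b1.png',cv2.resize(s[140:290,180:480],None,fx=2.66,fy=2.66,interpolation=cv2.INTER_CUBIC))
s=cv2.imread('pics/a_side.png')
cv2.imwrite('pics/b2.png',cv2.resize(s[130:310,170:420],None,fx=3.2,fy=3.2,interpolation=cv2.INTER_CUBIC))
E
```

```text
t 0.15 tcp [ 0.1637 -0.6286  0.2217] xax [-0.     0.001 -1.   ] jaw heading -75.4 w 0.0868 F [-0.   0.1  0.1] q [76. 18. -4. 83.  1. 79. -3.]
scene new_green [ 0.596 -0.136  0.003] 0.79
scene new_yellow [ 0.461 -0.297  0.002] 0.86
scene blue_jar [ 0.605 -0.291  0.003] 0.83
scene blue_jar [ 0.565 -0.408  0.002] 0.47
scene apple [ 0.461 -0.428 -0.002] 0.91
scene apple [ 0.604 -0.295  0.   ] 0.47
scene ramekin [ 0.564 -0.407 -0.002] 0.63
scene lane_red [ 0.321  0.385 -0.   ] 0.95
scene lane_red [0.538 0.303 0.003] 0.85
scene lane_green [0.577 0.155 0.001] 0.72
scene lane_yellow [ 0.551 -0.007 -0.003] 0.89
side old_red [0.579 0.296 0.006] 0.94
side new_green [ 0.59  -0.141 -0.003] 0.7
side new_green [ 0.552 -0.011  0.005] 0.3
side new_yellow [ 0.462 -0.3    0.   ] 0.81
side blue_jar [ 0.604 -0.292  0.005] 0.78
side apple [ 0.458 -0.436 -0.   ] 0.73
side apple [ 0.605 -0.292  0.003] 0.7
side lane_red [0.532 0.3   0.001] 0.83
side lane_red [0.318 0.38  0.003] 0.6
side lane_green [ 0.573  0.152 -0.001] 0.95
side lane_yellow [ 0.552 -0.006 -0.   ] 0.87
side lane_yellow [ 0.603 -0.297 -0.   ] 0.33
```

View pics/b1.png

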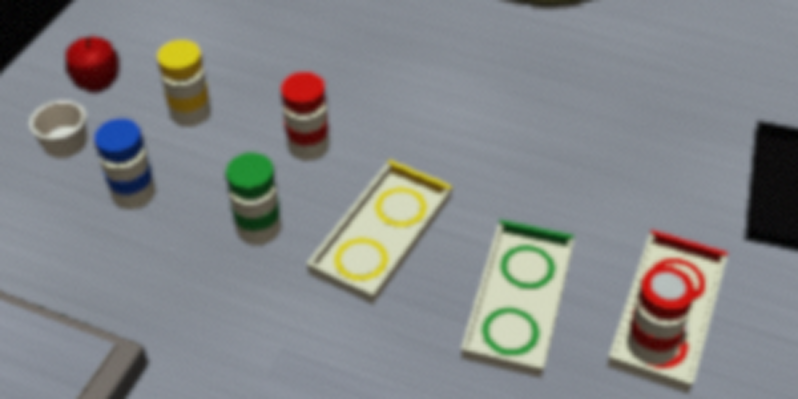

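View pics/b2.png

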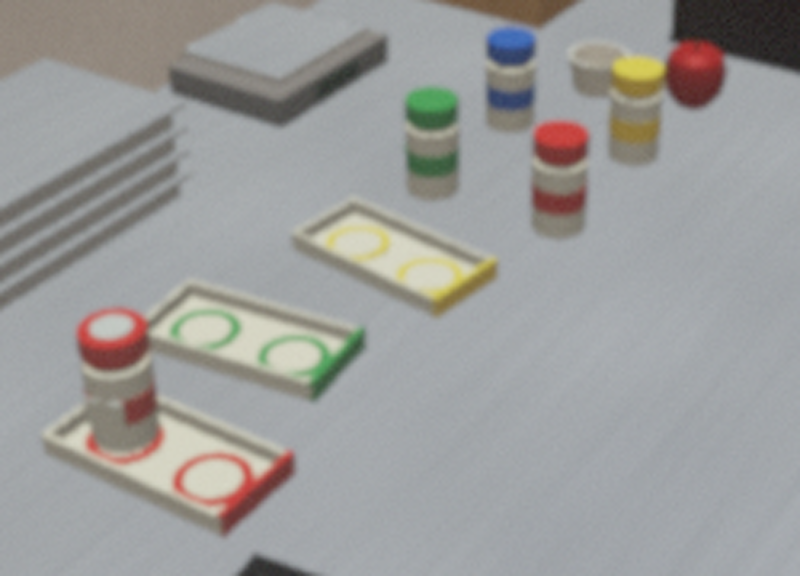

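The crops confirm what is where: the unstickered red jar stands between green and yellow, and the old jar with the white sticker is in the red lane. Next I'll get sub-pixel positions for the rings and lids from both cameras.

```bash
cat > meas.py <<'E'
from h import *
from scipy.optimize import least_squares
HUE={"red":[(0,8),(172,180)],"green":[(45,80)],"yellow":[(22,34)],"blue":[(100,125)]}
def cmask(img,col,s=110,v=60):
    hsv=cv2.cvtColor(img,cv2.COLOR_RGB2HSV); m=np.zeros(img.shape[:2],np.uint8)
    for a,b in HUE[col]: m|=cv2.inRange(hsv,(a,s,v),(b,255,255))
    return m
def hull(cam,xy,z0,z1,r,o=None):
    a=np.linspace(0,2*np.pi,40)
    P=[w2px(cam,[xy[0]+r*np.cos(t),xy[1]+r*np.sin(t),z],o) for t in a for z in (z0,z1)]
    return cv2.convexHull(np.array(P,np.float32)).reshape(-1,2)
def cent(h):
    m=cv2.moments(h); return np.array([m["m10"]/m["m00"],m["m01"]/m["m00"]])
def lid(cam,img,col,xy0,zb=0.0,o=None):
    "xy of lid from hull centroid of mask"
    m=cmask(img,col); h0=hull(cam,xy0,zb+.074,zb+.096,.025,o); c0=cent(h0)
    n,l,st,c=cv2.connectedComponentsWithStats(m)
    k=min(range(1,n),key=lambda i:np.linalg.norm(c[i]-c0)+(1e3 if st[i][4]<60 else 0))
    pts=cv2.findContours((l==k).astype(np.uint8),0,2)[0][0]
    big=cv2.convexHull(pts).reshape(-1,2).astype(np.float32); cm=cent(big)
    r=least_squares(lambda p:cent(hull(cam,p,zb+.074,zb+.096,.025,o))-cm,xy0,x_scale=.01,diff_step=1e-3)
    return r.x,st[k][4]
def ring(cam,img,col,xy0,o=None,z=.004):
    """ellipse-fit ring near xy0 : mask pixels 22..34mm from guess on plane; circle fit"""
    m=cmask(img,col,70,60); ys,xs=np.nonzero(m); P=np.array([px2z(cam,(x,y),z,o)[:2] for x,y in zip(xs,ys)])
    c=np.array(xy0,float)
    for tol in(.014,.010,.006,.006):
        d=np.linalg.norm(P-c,axis=1);Q=P[abs(d-.028)<tol]
        f=least_squares(lambda q:np.linalg.norm(Q-q[:2],axis=1)-q[2],[*c,.028],loss="soft_l1",f_scale=.001);c=f.x[:2]
    return c,f.x[2],len(Q)
E
python3 - <<'E'
from meas import *
I={n:cv2.imread(f"pics/a_{n}.png")[:,:,::-1].copy() for n in("scene","side")}
for cam in I:
    print(cam)
    for col,xy in [("green",(.593,-.138)),("yellow",(.461,-.298)),("blue",(.605,-.291))]: print(col,*lid(cam,I[cam],col,xy))
    g=px2z(cam,(293,172) if cam=="scene" else (345,174),.096)[:2]
    print("newred",*lid(cam,I[cam],"red",g))
    print("oldred",*lid(cam,I[cam],"red",(.579,.296),.004))
    for col,xy in [("green",(.575,.153)),("yellow",(.551,-.007)),("red",(.535,.301))]:
      # lane yaw search: try front and rear
      for s in(-1,1):
        best=max((ring(cam,I[cam],col,(xy[0]+s*.042*np.cos(a),xy[1]+s*.042*np.sin(a))) for a in np.radians([-8,-4,0,4,8])),key=lambda r:r[2])
        print(col,"front" if s<0 else "rear",best[0].round(4),round(best[1],4),best[2])
E
```

```text
sceneTraceback (most recent call last):
  File "<stdin>", line 5, in <module>
  File "meas.py", line 21, in lid
    r=least_squares(lambda p:cent(hull(cam,p,zb+.074,zb+.096,.025,o))-cm,xy0,x_scale=.01,diff_step=1e-3)
    return func(*args, **kwargs)
    result = trf(vector_fun.fun, vector_fun.jac, x0, f0, J0, lb, ub, ftol, xtol,
                 gtol, max_nfev, x_scale, loss_function, tr_solver,
                 tr_options.copy(), verbose, callback=callback_wrapped)
    return trf_no_bounds(
        fun, jac, x0, f0, J0, ftol, xtol, gtol, max_nfev, x_scale,
        loss_function, tr_solver, tr_options, verbose, callback=callback)
    f_new = fun(x_new)
    self._update_fun()
    ~~~~~~~~~~~~~~~~^^
    self.f = self.fun_wrapped(xp_copy(self.x))
             ~~~~~~~~~~~~~~~~^^^^^^^^^^^^^^^^^
    return np.atleast_1d(self.fun(x))
                         ~~~~~~~~^^^
    return self.f(x, *self.args, **self.kwargs)
           ~~~~~~^^^^^^^^^^^^^^^^^^^^^^^^^^^^^^
  File "meas.py", line 21, in <lambda>
    r=least_squares(lambda p:cent(hull(cam,p,zb+.074,zb+.096,.025,o))-cm,xy0,x_scale=.01,
[... 251 characters left out ...]
^^^^^^^^^^^^^^^
  File "h.py", line 17, in w2px
    c=camera_params(cam);Rm,t=camRT(cam,o); q=Rm.T@(np.array(P)-t)
                              ~~~~~^^^^^^^
  File "h.py", line 12, in camRT
    return (lambda t:(np.column_stack([toW(cam,e,o)-t for e in np.eye(3)]),t))(toW(cam,[0,0,0],o))
           ~~~~~~~~~~~~~~~~~~~~~~~~~~~~~~~~~~~~~~~~~~~~~~~~~~~~~~~~~~~~~~~~~~~^^^^^^^^^^^^^^^^^^^^
  File "h.py", line 12, in <lambda>
    return (lambda t:(np.column_stack([toW(cam,e,o)-t for e in np.eye(3)]),t))(toW(cam,[0,0,0],o))
                                       ~~~^^^^^^^^^
  File "h.py", line 5, in toW
    c=camera_params(cam); p=np.array(p)
ValueError: time passes only in moves, steps and waits
```

```bash
sed -i 's/camera_params(cam)/CP(cam)/; ' h.py; sed -i '3a import functools\nCP=functools.lru_cache(None)(camera_params)' h.py; sed -i 's/c=CP(cam);Rm,t/c=CP(cam);Rm,t/' h.py
cat > m1.py <<'E'
from meas import *
import sys
def run(I):
  for cam in I:
    print(cam)
    for col,xy in [("green",(.593,-.138)),("yellow",(.461,-.298)),("blue",(.605,-.291))]: print(col,*lid(cam,I[cam],col,xy))
    g=px2z(cam,(293,172) if cam=="scene" else (345,174),.096)[:2]
    print("newred",*lid(cam,I[cam],"red",g))
    print("oldred",*lid(cam,I[cam],"red",(.579,.296),.004))
    for col,xy in [("green",(.575,.153)),("yellow",(.551,-.007)),("red",(.535,.301))]:
      for s in(-1,1):
        best=max((ring(cam,I[cam],col,(xy[0]+s*.042*np.cos(a),xy[1]+s*.042*np.sin(a))) for a in np.radians([-8,0,8])),key=lambda r:r[2])
        print(col,"front" if s<0 else "rear",best[0].round(4),round(best[1],4),best[2])
run({n:cv2.imread(f"pics/a_{n}.png")[:,:,::-1].copy() for n in("scene","side")})
E
python3 m1.py
```

```text
scene
green [ 0.58687922 -0.13805118] 199
yellow [ 0.46076588 -0.29724545] 194
blue [ 0.59858249 -0.29175624] 223
newred [ 0.45670383 -0.14017887] 212
oldred [0.57112219 0.2982318 ] 300
green front [0.5332 0.1531] 0.0256 111
green rear [0.6172 0.1623] 0.0255 129
yellow front [ 0.507  -0.0021] 0.0266 124
yellow rear [ 0.5903 -0.0131] 0.0264 135
red front [0.4966 0.2987] 0.0282 180
red rear [0.5619 0.3041] 0.028 120
side
green [ 0.60038861 -0.15045185] 86
yellow [ 0.46508506 -0.30417455] 154
blue [ 0.60495222 -0.29982149] 115
newred [ 0.46129471 -0.14795072] 172
oldred [0.58098522 0.2900429 ] 190
green front [0.5277 0.156 ] 0.0291 54
green rear [0.6188 0.1569] 0.0249 13
yellow front [ 0.506  -0.0045] 0.0282 78
yellow rear [ 0.5923 -0.0184] 0.0255 43
red front [0.4887 0.2963] 0.0272 158
red rear [0.579  0.2921] 0.0276 103
```

```bash
python3 -m pendant '{"xyz":[[0.03,0.033,0],[0.03,0.033,0],[0.03,0.033,0],[0.03,0.033,0],[0.03,0.033,0],[0.03,0.033,0],[0.03,0.033,0],[0.03,0.033,0],[0.03,0.033,0],[0.03,0.033,0]],"turn":[-0.025,-0.025,-0.025,-0.025,-0.025,-0.025,-0.025,-0.025,-0.025,-0.025]}' 1
python3 - <<'E'
from meas import *
o=state(); im=read_camera("wrist"); cv2.imwrite("pics/w1.png",im[:,:,::-1])
for n in("new_yellow","apple"):
  for d in pinpoint("wrist",n): print(n,toW("wrist",d["at"],o).round(4),d["score"])
print(lid("wrist",im,"yellow",(.462,-.299),0,o))
E
```

```text
time_s: 2.4
tool_pos: [0.4676, -0.2915, 0.2237]
tool_rot: [95.1, 89.7, -85.7]
force: [0.3, -0.0, -0.7]
grip_width: 0.0868
t 2.4 tcp [ 0.4676 -0.2915  0.2237] xax [ 0.    -0.005 -1.   ] jaw heading -90.8 w 0.0868 F [ 0.3 -0.  -0.7] q [ 48.   7. -21.  97.   3.  76. -64.]
new_yellow [ 0.4586 -0.304   0.001 ] 0.63
apple [ 0.4607 -0.4378  0.0031] 0.93
apple [ 0.5641 -0.4123 -0.0007] 0.66
apple [ 0.5911 -0.1361  0.001 ] 0.5
(array([ 0.46058675, -0.30083013]), np.int32(1792))
```

View pics/w1.png

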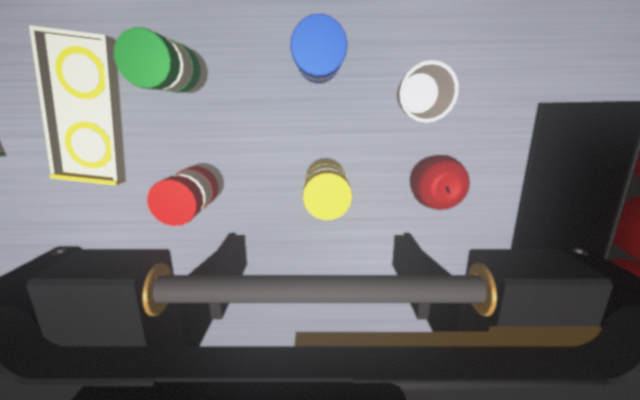

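This wrist view covers a lot: the yellow lid is at (327,195), red at (175,200), green at (143,57), and the yellow rings at (80,72) and (88,145). I'll measure all of them from this picture.

```bash
cat > top.py <<'E'
from meas import *
def top(img,col,xy0,zb,o,cam="wrist"):
    "fit the lid's whole outline (hull) to model hull, area+centroid; restrict to component nearest"
    return lid(cam,img,col,xy0,zb,o)
E
python3 - <<'E'
from meas import *
o=state(); im=cv2.imread("pics/w1.png")[:,:,::-1].copy()
for c,xy in(("yellow",(.462,-.299)),("red",(.459,-.144)),("green",(.594,-.142)),("blue",(.604,-.296))): 
    x,a=lid("wrist",im,c,xy,0,o); print(c,x.round(4),a, cv2.contourArea(hull("wrist",x,.074,.096,.025,o)))
for xy in((.507,-.003),(.590,-.014)): print(ring("wrist",im,"yellow",xy,o))
E
```

```text
t 2.55 tcp [ 0.4687 -0.2897  0.2236] xax [ 0.001 -0.004 -1.   ] jaw heading -90.4 w 0.0872 F [-0.7 -0.8 -0.1] q [ 48.   7. -21.  97.   3.  76. -64.]
yellow [ 0.4618 -0.2989] 1792 2046.9291077293456
red [ 0.4561 -0.1403] 1920 2303.1307385009713
green [ 0.5918 -0.1329] 2594 3400.4851307253994
blue [ 0.6002 -0.2913] 2744 2957.6889044311392
(array([ 0.50523369, -0.00263628]), np.float64(0.02558299463681162), 691)
(array([ 0.58878585, -0.01296088]), np.float64(0.02560361049831261), 859)
```

```bash
python3 -m pendant '{"xyz":[[-0.0075,-0.01,0],[0,0,-0.045],[0,0,-0.045],[0,0,-0.045],[0,0,-0.035],[0,0,0]],"turn":[0,0,0,0,0,0]}' 1 20
python3 - <<'E'
from meas import *
state()
E
```

```text
time_s: 3.3
tool_pos: [0.4514, -0.3138, 0.0504]
tool_rot: [87.7, 89.4, -93.7]
force: [-0.1, 0.3, 0.0]
grip_width: 0.087
t 3.3 tcp [ 0.4514 -0.3138  0.0504] xax [-0.001 -0.011 -1.   ] jaw heading -91.4 w 0.087 F [-0.1  0.3  0. ] q [ 49.  16. -19. 108.   7.  57. -65.]
```

```bash
python3 -m pendant '{"xyz":[[0.01,0.014,-0.004],[0,0,0]],"turn":[0,0]}' 1 20
python3 - <<'E'
from meas import *
state()
E
```

```text
time_s: 3.55
tool_pos: [0.4628, -0.3016, 0.0491]
tool_rot: [102.1, 89.2, -79.5]
force: [-0.3, 0.1, 0.4]
grip_width: 0.087
t 3.55 tcp [ 0.4628 -0.3016  0.0491] xax [ 0.003 -0.014 -1.   ] jaw heading -91.6 w 0.087 F [-0.3  0.1  0.4] q [ 47.  16. -20. 108.   7.  56. -67.]
```

```bash
python3 -m pendant '{"xyz":[[-0.001,0.002,-0.012],[0,0,0]],"turn":[0,0]}' 1 20; python3 -m pendant '{"xyz":[[0,0,0],[0,0,0],[0,0,0],[0,0,0]],"turn":[0,0,0,0]}' 0.3 20
python3 - <<'E'
from meas import *
state()
E
```

```text
time_s: 3.8
tool_pos: [0.463, -0.3002, 0.0384]
tool_rot: [109.2, 89.0, -72.3]
force: [-1.5, 0.3, 0.1]
grip_width: 0.0871
time_s: 4.3
tool_pos: [0.4634, -0.3008, 0.0392]
tool_rot: [111.4, 88.9, -70.1]
force: [-0.3, -0.2, -0.0]
grip_width: 0.055
t 4.3 tcp [ 0.4634 -0.3008  0.0392] xax [ 0.006 -0.017 -1.   ] jaw heading -91.5 w 0.055 F [-0.3 -0.2 -0. ] q [ 47.  17. -20. 109.   8.  55. -68.]
```

```bash
python3 -m pendant '{"xyz":[[0,0,0],[0,0,0],[0,0,0.02],[0,0,0.05],[0,0,0.06],[0,0,0]],"turn":[0,0,0,0,0,0]}' 0.3 20
python3 - <<'E'
from meas import *
o=state(); im=read_camera("wrist"); cv2.imwrite("pics/w2.png",im[:,:,::-1])
for xy in((.507,-.003),(.590,-.014)): print(ring("wrist",im,"yellow",xy,o))
E
```

```text
time_s: 5.05
tool_pos: [0.461, -0.2995, 0.1701]
tool_rot: [98.3, 89.2, -83.2]
force: [0.7, -0.2, -1.8]
grip_width: 0.0502
t 5.05 tcp [ 0.461  -0.2995  0.1701] xax [ 0.002 -0.014 -1.   ] jaw heading -91.5 w 0.0502 F [ 0.7 -0.2 -1.8] q [ 49.   9. -21. 101.   4.  70. -65.]
(array([ 0.50608393, -0.00474377]), np.float64(0.025466378597057908), 930)
(array([ 0.58936763, -0.01648047]), np.float64(0.02529954366560983), 1083)
```

View pics/w2.png

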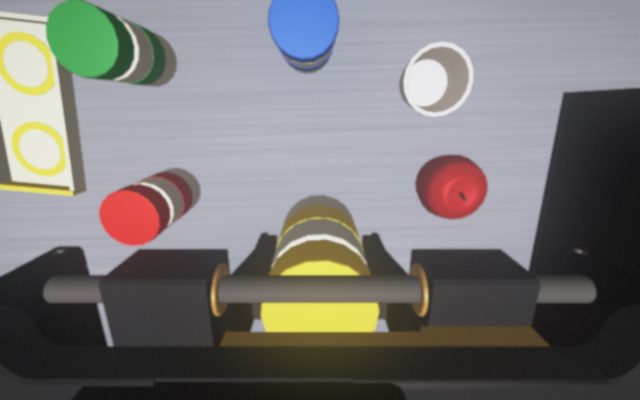

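```bash
python3 -m pendant '{"xyz":[[0.004,0.025,0],[0.006,0.04,0],[0.006,0.04,0],[0.006,0.04,0],[0.006,0.04,0],[0.006,0.04,0],[0.005,0.035,0],[0.003,0.02,0],[0,0.008,0],[0,0,0]],"turn":[0,0,0,0,0,0,0,0,0,0]}' 0.3 20
python3 - <<'E'
from meas import *
o=state(); im=read_camera("wrist"); cv2.imwrite("pics/w3.png",im[:,:,::-1])
for xy in((.507,-.003),(.590,-.014)): print(ring("wrist",im,"yellow",xy,o))
for xy in((.532,.154),(.617,.160)): print(ring("wrist",im,"green",xy,o))
E
```

```text
time_s: 6.35
tool_pos: [0.4865, -0.0014, 0.1463]
tool_rot: [4.6, 88.0, -177.1]
force: [-1.0, -0.1, -1.8]
grip_width: 0.0495
t 6.35 tcp [ 0.4865 -0.0014  0.1463] xax [-0.035 -0.002 -0.999] jaw heading -91.7 w 0.0495 F [-1.  -0.1 -1.8] q [ 31.   5. -35. 109.   3.  69. -97.]
(array([ 0.50569479, -0.00612794]), np.float64(0.02541120113273194), 985)
(array([ 0.58929696, -0.01703636]), np.float64(0.025423269201787342), 1289)
(array([0.53212411, 0.14900208]), np.float64(0.025294494962781144), 1008)
(array([0.61583334, 0.15822169]), np.float64(0.025400085851150583), 1404)
```

View pics/w3.png

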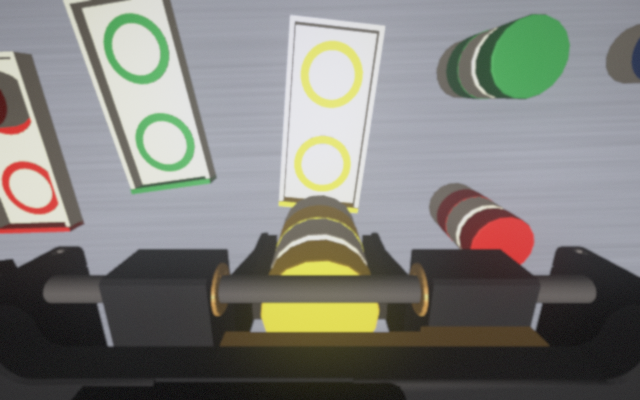

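```bash
python3 -m pendant '{"xyz":[[0.012,-0.002,0],[0.009,-0.001,0],[0,0,-0.025],[0,0,-0.025],[0,0,-0.015],[0,0,0]],"turn":[0,0,0,0,0,0]}' 0.3 20
python3 - <<'E'
from meas import *
o=state(); im=read_camera("wrist"); cv2.imwrite("pics/w4.png",im[:,:,::-1]); im=read_camera("side");  cv2.imwrite("pics/s4.png",cv2.resize(im[130:310,200:450,::-1],None,fx=3.2,fy=3.2,interpolation=cv2.INTER_CUBIC))
state()
E
```

```text
time_s: 7.15
tool_pos: [0.5124, -0.0108, 0.0798]
tool_rot: [6.6, 88.1, -175.6]
force: [0.2, -0.2, -1.6]
grip_width: 0.0495
t 7.15 tcp [ 0.5124 -0.0108  0.0798] xax [-0.033 -0.002 -0.999] jaw heading -92.3 w 0.0495 F [ 0.2 -0.2 -1.6] q [  29.   13.  -34.  109.    8.   62. -101.]
t 7.25 tcp [ 0.5135 -0.0106  0.0812] xax [-0.03  -0.003 -1.   ] jaw heading -92.2 w 0.0497 F [ 0.9 -0.1 -2.5] q [  29.   13.  -34.  109.    8.   62. -101.]
```

View pics/w4.png

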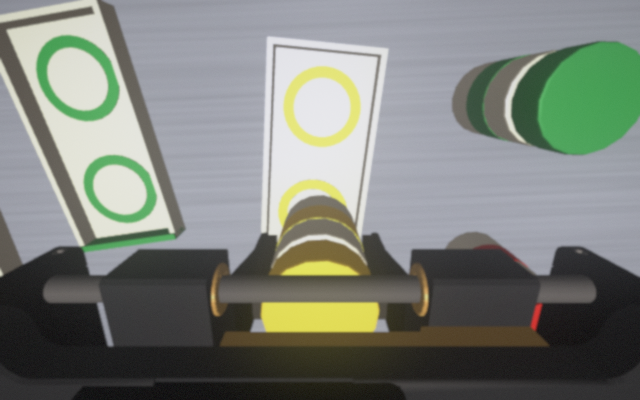

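View pics/s4.png

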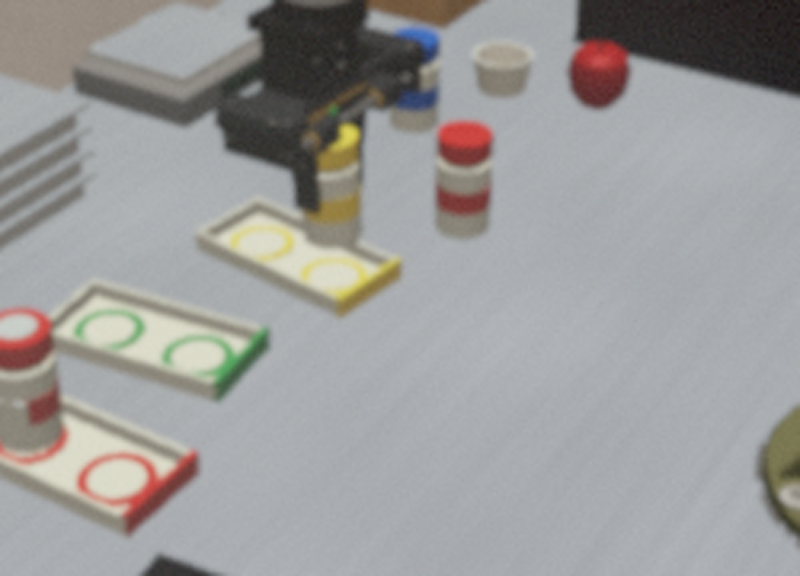

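```bash
python3 -m pendant '{"xyz":[[-0.005,0.0055,0],[0,0,-0.015],[0,0,0]],"turn":[0,0,0]}' 0.3 20
python3 - <<'E'
from meas import *
o=state()
E
```

```text
time_s: 7.62
tool_pos: [0.5094, -0.0047, 0.0671]
tool_rot: [10.4, 88.5, -171.9]
force: [0.3, 0.4, -1.8]
grip_width: 0.0497
t 7.625 tcp [ 0.5094 -0.0047  0.0671] xax [-0.026 -0.004 -1.   ] jaw heading -92.2 w 0.0497 F [ 0.3  0.4 -1.8] q [  29.   13.  -34.  111.    9.   60. -102.]
```

```bash
python3 -m pendant '{"xyz":[[-0.001,-0.001,-0.012],[0,0,-0.008],[0,0,0]],"turn":[0,0,0]}' 0.3 20
python3 - <<'E'
from meas import *
o=state()
E
```

```text
time_s: 8.0
tool_pos: [0.5081, -0.0059, 0.0455]
tool_rot: [10.4, 88.4, -171.9]
force: [0.6, 1.3, -2.3]
grip_width: 0.0491
t 8.0 tcp [ 0.5081 -0.0059  0.0455] xax [-0.027 -0.004 -1.   ] jaw heading -92.2 w 0.0491 F [ 0.6  1.3 -2.3] q [  28.   15.  -34.  112.   10.   58. -103.]
```

```bash
python3 -m pendant '{"xyz":[[0,0,-0.003],[0,0,0]],"turn":[0,0]}' 0.3 20;python3 -m pendant '{"xyz":[[0,0,0],[0,0,0],[0,0,0],[0,0,0]],"turn":[0,0,0,0]}' 0.85 20; python3 -m pendant '{"xyz":[[0,0,0.03],[0,0,0.05],[0,0,0.04],[-0.015,0,0.02],[-0.015,0,0],[0,0,0]],"turn":[0,0,0,0,0,0]}' 1 20;python3 - <<'E'
from meas import *
o=state(); im=read_camera("wrist"); cv2.imwrite("pics/w5.png",im[:,:,::-1]);sc=read_camera("scene");cv2.imwrite("pics/sc5.png",sc[:,:,::-1]);si=read_camera("side");cv2.imwrite("pics/si5.png",si[:,:,::-1])
print(lid("wrist",im,"yellow",(.506,-.004),.004,o),lid("side",si,"yellow",(.506,-.004),.004))
for xy in((.507,-.003),(.590,-.014)): print(ring("wrist",im,"yellow",xy,o))
E
```

```text
time_s: 8.25
tool_pos: [0.509, -0.0056, 0.0439]
tool_rot: [10.8, 88.5, -171.5]
force: [-0.5, 0.1, -1.3]
grip_width: 0.0495
time_s: 8.75
tool_pos: [0.51, -0.0057, 0.0446]
tool_rot: [12.0, 88.6, -170.2]
force: [-0.4, -0.2, 0.4]
grip_width: 0.0728
time_s: 9.5
tool_pos: [0.4784, -0.0055, 0.1888]
tool_rot: [11.6, 88.6, -170.6]
force: [0.0, 0.1, -0.6]
grip_width: 0.0865
t 9.5 tcp [ 0.4784 -0.0055  0.1888] xax [-0.024 -0.004 -1.   ] jaw heading -92.2 w 0.0865 F [ 0.   0.1 -0.6] q [ 32.   1. -35. 107.   1.  73. -95.]
(array([ 0.50830434, -0.0057178 ]), np.int32(2869)) (array([ 0.51095461, -0.01180439]), np.int32(229))
(array([ 0.50021244, -0.00584653]), np.float64(0.028209713896810283), 1294)
(array([ 0.5892636 , -0.01699831]), np.float64(0.025388650254864337), 997)
```

View pics/w5.png

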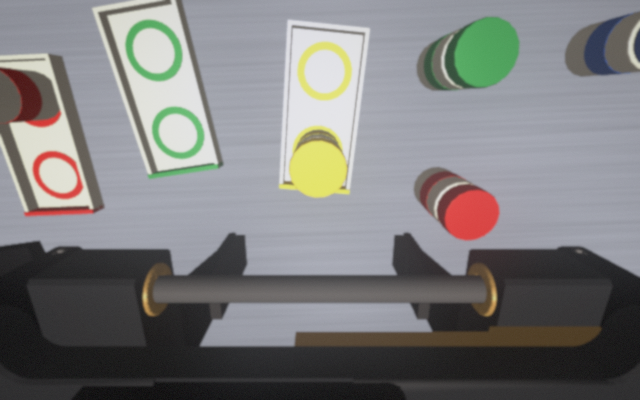

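The yellow jar stands on the front ring, its lid within about 2 mm of the ring centre. Green is next.

```bash
sed -i 's/s=110,v=60/s=110,v=25/' meas.py
python3 - <<'E'
from meas import *
o=state(); im=cv2.imread("pics/w5.png")[:,:,::-1].copy()
for c,xy,z in(("yellow",(.506,-.004),.004),("red",(.459,-.144),0),("green",(.594,-.142),0)): 
    x,a=lid("wrist",im,c,xy,z,o); print(c,x.round(4),a, cv2.contourArea(hull("wrist",x,z+.074,z+.096,.025,o)))
for xy in((.532,.154),(.617,.160)): print(ring("wrist",im,"green",xy,o))
for n in("new_yellow","new_green"):
  for d in pinpoint("wrist",n): print(n,toW("wrist",d["at"],o).round(4),d["score"])
E
```

```text
t 9.65 tcp [ 0.4791 -0.0053  0.1883] xax [-0.025 -0.003 -1.   ] jaw heading -92.2 w 0.0869 F [ 0.3  0.3 -0.5] q [ 32.   1. -35. 107.   1.  73. -95.]
yellow [ 0.5091 -0.0054] 2869 2871.6434512441047
red [ 0.4568 -0.1442] 2481 2870.2797638517804
green [ 0.5918 -0.1413] 3402 4450.19620915351
(array([0.53276932, 0.14919085]), np.float64(0.025247890439495005), 775)
(array([0.61634162, 0.15847752]), np.float64(0.025347115547405548), 1040)
new_yellow [ 0.5051 -0.0062  0.0031] 0.83
new_yellow [ 0.5469 -0.01   -0.0052] 0.22
new_yellow [0.5311 0.2982 0.0011] 0.19
new_green [ 0.5914 -0.1383 -0.0053] 0.63
```

```bash
python3 -m pendant '{"xyz":[[0.015,-0.018,0],[0.025,-0.03,0],[0.03,-0.036,0],[0.025,-0.03,0],[0.012,-0.014,0],[0,0,0]],"turn":[0,0,0,0,0,0]}' 1 20;python3 - <<'E'
from meas import *
o=state(); im=read_camera("wrist"); cv2.imwrite("pics/w6.png",im[:,:,::-1])
x,a=lid("wrist",im,"green",(.594,-.142),0,o); print(x.round(4),a, cv2.contourArea(hull("wrist",x,.074,.096,.025,o)))
for d in pinpoint("wrist","new_green"): print(toW("wrist",d["at"],o).round(4),d["score"])
E
```

```text
time_s: 10.5
tool_pos: [0.5898, -0.1368, 0.1838]
tool_rot: [1.0, 88.3, 178.9]
force: [0.3, 0.2, -0.8]
grip_width: 0.0869
t 10.5 tcp [ 0.5898 -0.1368  0.1838] xax [-0.03   0.001 -1.   ] jaw heading -92.1 w 0.0869 F [ 0.3  0.2 -0.8] q [ 35.  18. -30.  90.   9.  76. -89.]
[ 0.5889 -0.139 ] 2192 2731.083883382147
[ 0.5901 -0.1398 -0.0026] 0.75
```

View pics/w6.png

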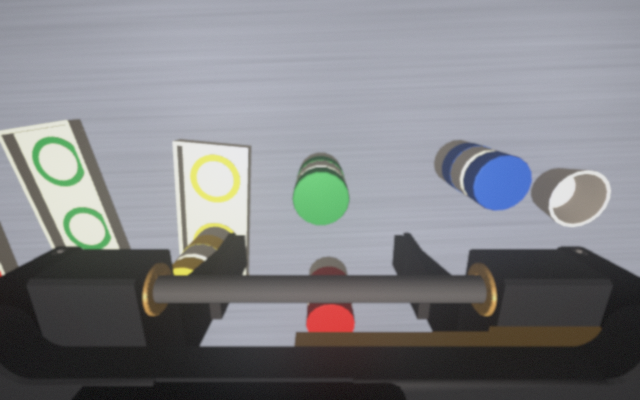

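```bash
python3 -m pendant '{"xyz":[[0.001,-0.003,-0.02],[0,0,-0.035],[0,0,-0.02],[0,0,0]],"turn":[0,0,0,0]}' 1 20;python3 - <<'E'
from meas import *
o=state()
E
```

```text
time_s: 11.1
tool_pos: [0.5872, -0.1342, 0.1043]
tool_rot: [0.7, 88.2, 179.0]
force: [-0.2, -0.4, 0.0]
grip_width: 0.087
t 11.1 tcp [ 0.5872 -0.1342  0.1043] xax [-0.032  0.001 -0.999] jaw heading -91.7 w 0.087 F [-0.2 -0.4  0. ] q [ 34.  21. -29.  96.  11.  68. -90.]
```

```bash
python3 -m pendant '{"xyz":[[0.003,-0.006,-0.02],[0,0,-0.025],[0,0,-0.012],[0,0,0]],"turn":[0,0,0,0]}' 1 20;python3 - <<'E'
from meas import *
o=state()
E
```

```text
time_s: 11.6
tool_pos: [0.591, -0.1411, 0.0451]
tool_rot: [3.3, 88.3, -178.4]
force: [0.4, -0.1, 1.1]
grip_width: 0.087
t 11.6 tcp [ 0.591  -0.1411  0.0451] xax [-0.03  -0.001 -1.   ] jaw heading -91.6 w 0.087 F [ 0.4 -0.1  1.1] q [ 33.  25. -28.  98.  14.  62. -91.]
```

```bash
python3 -m pendant '{"xyz":[[0,0,-0.005],[0,0,0]],"turn":[0,0]}' 1 20;python3 -m pendant '{"xyz":[[0,0,0],[0,0,0],[0,0,0],[0,0,0],[0,0,0],[0,0,0]],"turn":[0,0,0,0,0,0]}' 0.3 20;python3 - <<'E'
from meas import *
o=state()
E
```

```text
time_s: 11.85
tool_pos: [0.592, -0.1414, 0.0411]
tool_rot: [4.7, 88.4, -177.0]
force: [0.3, -0.3, -0.0]
grip_width: 0.087
time_s: 12.6
tool_pos: [0.5933, -0.1408, 0.0428]
tool_rot: [5.1, 88.6, -176.5]
force: [0.2, -1.0, -0.9]
grip_width: 0.0495
t 12.6 tcp [ 0.5933 -0.1408  0.0428] xax [-0.025 -0.002 -1.   ] jaw heading -91.6 w 0.0495 F [ 0.2 -1.  -0.9] q [ 33.  26. -28.  98.  14.  61. -91.]
```

```bash
python3 -m pendant '{"xyz":[[0,0,0.03],[0,0,0.05],[0,0,0.05],[-0.003,0.02,0.01],[-0.007,0.04,0],[-0.008,0.045,0],[-0.009,0.045,0.003],[-0.009,0.045,0.003],[-0.008,0.04,0.003],[-0.004,0.02,0]],"turn":[0,0,0,0,0,0,0,0,0,0]}' 0.3 20;python3 -m pendant '{"xyz":[[0,0.008,0],[0,0,0]],"turn":[0,0]}' 0.3 20;python3 - <<'E'
from meas import *
o=state(); im=read_camera("wrist"); cv2.imwrite("pics/w7.png",im[:,:,::-1])
for xy in((.532,.152),(.616,.160)): print(ring("wrist",im,"green",xy,o))
E
```

```text
time_s: 13.85
tool_pos: [0.5293, 0.1239, 0.1798]
tool_rot: [1.8, 87.1, -179.9]
force: [0.9, 0.2, -2.3]
grip_width: 0.0498
time_s: 14.1
tool_pos: [0.5263, 0.1345, 0.177]
tool_rot: [2.3, 86.8, -179.0]
force: [-0.3, -0.2, -2.7]
grip_width: 0.0496
t 14.1 tcp [0.5263 0.1345 0.177 ] xax [-0.056 -0.001 -0.998] jaw heading -91.4 w 0.0496 F [-0.3 -0.2 -2.7] q [  18.   13.  -40.   98.    7.   75. -114.]
(array([0.53190028, 0.14871982]), np.float64(0.0251936956859717), 731)
(array([0.61558892, 0.15798751]), np.float64(0.025222207231562547), 968)
```

View pics/w7.png

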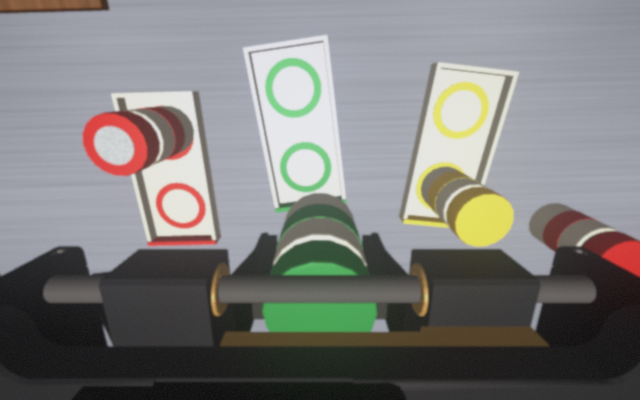

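```bash
python3 -m pendant '{"xyz":[[0.005,0.008,-0.01],[0.005,0.007,-0.02],[0,0,-0.03],[0,0,-0.02],[0,0,-0.01],[0,0,0],[0,0,0],[0,0,0]],"turn":[0,0,0,0,0,0,0,0]}' 0.3 20;python3 - <<'E'
from meas import *
o=state()
E
```

```text
time_s: 15.15
tool_pos: [0.5386, 0.1462, 0.0786]
tool_rot: [2.9, 86.7, -179.0]
force: [0.4, 0.7, -3.5]
grip_width: 0.0497
t 15.15 tcp [0.5386 0.1462 0.0786] xax [-0.058 -0.001 -0.998] jaw heading -91.8 w 0.0497 F [ 0.4  0.7 -3.5] q [  15.   21.  -38.  102.   13.   65. -119.]
```

```bash
python3 -m pendant '{"xyz":[[-0.002,0.004,-0.01],[0,0,-0.014],[0,0,0],[0,0,0]],"turn":[0,0,0,0]}' 0.3 20;python3 - <<'E'
from meas import *
o=state()
E
```

```text
time_s: 15.65
tool_pos: [0.5369, 0.1507, 0.0537]
tool_rot: [2.9, 86.8, -179.0]
force: [-0.8, -0.3, -3.3]
grip_width: 0.0495
t 15.65 tcp [0.5369 0.1507 0.0537] xax [-0.057 -0.001 -0.998] jaw heading -91.8 w 0.0495 F [-0.8 -0.3 -3.3] q [  14.   22.  -38.  103.   14.   63. -121.]
```

```bash
python3 -m pendant '{"xyz":[[-0.0005,0,-0.005],[0,0,-0.002],[0,0,0]],"turn":[0,0,0]}' 0.3 20;python3 -m pendant '{"xyz":[[0,0,0],[0,0,0],[0,0,0],[0,0,0]],"turn":[0,0,0,0]}' 0.85 20; python3 -m pendant '{"xyz":[[0,0,0.03],[0,0,0.05],[0,0,0.04],[-0.015,0,0.02],[-0.015,0,0],[0,0,0],[0,0,0]],"turn":[0,0,0,0,0,0,0]}' 1 20;python3 - <<'E'
from meas import *
o=state(); im=read_camera("wrist"); cv2.imwrite("pics/w8.png",im[:,:,::-1]);si=read_camera("side");cv2.imwrite("pics/si8.png",si[:,:,::-1])
x,a=lid("wrist",im,"green",(.532,.15),.004,o); print(x.round(4),a, cv2.contourArea(hull("wrist",x,.078,.1,.025,o)))
for d in pinpoint("wrist","new_green"): print(toW("wrist",d["at"],o).round(4),d["score"])
for xy in((.532,.152),(.616,.160)): print(ring("wrist",im,"green",xy,o))
for xy in((.49,.297),): print("red",ring("wrist",im,"red",xy,o))
print("old",lid("wrist",im,"red",(.577,.295),.004,o))
for n in ("old_red","lane_red"):
  for d in pinpoint("wrist",n): print(n,toW("wrist",d["at"],o).round(4),d["score"])
E
```

```text
time_s: 16.02
tool_pos: [0.5367, 0.1507, 0.0474]
tool_rot: [3.2, 86.8, -178.7]
force: [-1.0, 1.0, -2.4]
grip_width: 0.0493
time_s: 16.52
tool_pos: [0.5383, 0.1512, 0.0486]
tool_rot: [2.4, 87.0, -179.5]
force: [0.2, -0.4, 0.1]
grip_width: 0.0725
time_s: 17.4
tool_pos: [0.5056, 0.1504, 0.1903]
tool_rot: [3.1, 86.8, -178.8]
force: [-0.7, 0.5, 1.1]
grip_width: 0.0872
t 17.4 tcp [0.5056 0.1504 0.1903] xax [-0.055 -0.001 -0.998] jaw heading -91.9 w 0.0872 F [-0.7  0.5  1.1] q [  18.   10.  -41.   99.    6.   76. -116.]
[0.5266 0.1472] 1732 2834.3155671558343
[0.5315 0.1487 0.0013] 0.66
(array([0.52875074, 0.14974204]), np.float64(0.02835458596758018), 982)
(array([0.61562676, 0.15793317]), np.float64(0.025229378088357745), 967)
red (array([0.48940288, 0.29717512]), np.float64(0.025646333311738496), 742)
old (array([0.57747285, 0.29349058]), np.int32(2002))
lane_red [0.5321 0.2966 0.0021] 0.81
```

View pics/w8.png

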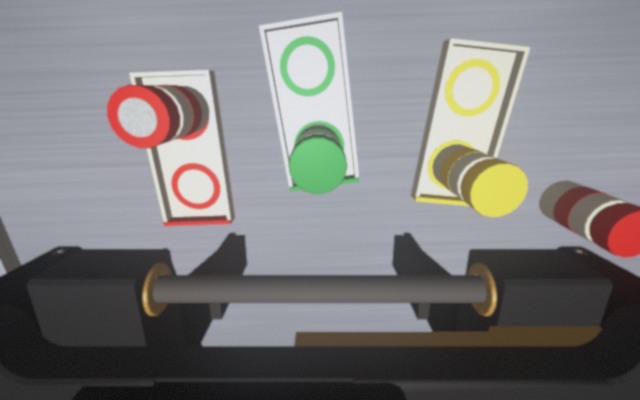

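Run:
```python
from meas import *
o=state(); im=cv2.imread("pics/w8.png")[:,:,::-1].copy()
for col,xy in(("green",(.532,.15)),("yellow",(.507,-.006)),("red",(.577,.295))):
    m=cmask(im,col,110,110);n,l,st,c=cv2.connectedComponentsWithStats(m)
    c0=w2px("wrist",[*xy,.1],o); k=min(range(1,n),key=lambda i:np.linalg.norm(c[i]-c0)+(1e3 if st[i][4]<300 else 0))
    pts=cv2.findContours((l==k).astype(np.uint8),0,2)[0][0].reshape(-1,2)
    h=cv2.convexHull(pts).reshape(-1,2)
    e=cv2.fitEllipse(h.astype(np.float32)); print(col,px2z("wrist",e[0],.1,o).round(4),e)
    P=np.array([px2z("wrist",p,.1,o)[:2] for p in pts]);print(cv2.minEnclosingCircle(P.astype(np.float32)))
for uv in((131,72),(212,70),(165,222),(231,220)): print(px2z("wrist",uv,.018 if uv[1]<100 else .02,o).round(4))
```

```text
t 17.65 tcp [0.5059 0.1508 0.1907] xax [-0.055 -0.    -0.998] jaw heading -91.9 w 0.0876 F [-0.7  0.6  1. ] q [  18.   10.  -41.   99.    6.   76. -116.]
green [0.5303 0.145  0.1   ] ((323.71923828125, 169.187255859375), (44.534645080566406, 76.70893859863281), 81.18745422363281)
((0.5273054242134094, 0.14622613787651062), 0.028817148879170418)
yellow [0.5062 0.0162 0.1   ] ((472.8248596191406, 191.320556640625), (58.91766357421875, 113.59783935546875), 81.05039978027344)
((0.5037746429443359, 0.018041085451841354), 0.047990377992391586)
red [0.5787 0.2905 0.1   ] ((138.73110961914062, 115.92662048339844), (57.27938461303711, 69.58296966552734), 134.2593231201172)
((0.577785849571228, 0.29052734375), 0.025125911459326744)
[0.6161 0.3354 0.018 ]
[0.6153 0.2536 0.018 ]
[0.4514 0.3347 0.02  ]
[0.4513 0.256  0.02  ]
```

```bash
cat > circ.py <<'E'
from meas import *
def circ(cam,img,xy0,z,o=None,r=.025,win=.012):
    "lid-top edge: maximise colour difference just inside/outside circle of radius r at height z (robust median over angle)"
    g=cv2.GaussianBlur(img,(3,3),0).astype(np.float32);a=np.linspace(0,2*np.pi,72,endpoint=False)
    def samp(x,y,rr):
        P=np.array([w2px(cam,[x+rr*np.cos(t),y+rr*np.sin(t),z],o) for t in a],np.float32)
        return cv2.remap(g,P[:,0].copy(),P[:,1].copy(),cv2.INTER_LINEAR).reshape(-1,3)
    best=None
    c=np.array(xy0,float)
    for step,w in((.003,win),(.001,.003)):
        b=(-1,None)
        for dx in np.arange(-w,w+1e-9,step):
            for dy in np.arange(-w,w+1e-9,step):
                x,y=c+[dx,dy]; d=np.abs(samp(x,y,r-.002)-samp(x,y,r+.0025)).sum(1)
                s=np.minimum(d,80).mean()
                if s>b[0]: b=(s,(x,y))
        c=np.array(b[1])
    return c.round(4),round(float(b[0]),1)
E
python3 - <<'E'
from circ import *
o=state(); im=cv2.imread("pics/w8.png")[:,:,::-1].copy()
print("g",circ("wrist",im,(.531,.147),.1,o)); print("y",circ("wrist",im,(.507,-.006),.1,o)); print("old",circ("wrist",im,(.578,.2915),.1,o))
E
```

```text
t 17.65 tcp [0.5059 0.1508 0.1907] xax [-0.055 -0.    -0.998] jaw heading -91.9 w 0.0876 F [-0.7  0.6  1. ] q [  18.   10.  -41.   99.    6.   76. -116.]
g (array([0.532, 0.151]), 76.5)
y (array([ 0.505, -0.007]), 80.0)
old (array([0.577 , 0.2915]), 80.0)
```

```bash
python3 -m pendant '{"xyz":[[0.01,0.02,0],[0.018,0.035,0],[0.02,0.035,0],[0.015,0.03,0],[0.008,0.015,0],[0,0,0],[0,0,0]],"turn":[0,0,0,0,0,0,0]}' 1 20;python3 - <<'E'
from circ import *
o=state(); im=read_camera("wrist"); cv2.imwrite("pics/w9.png",im[:,:,::-1])
print("old",circ("wrist",im,(.578,.2915),.1,o))
print("red",ring("wrist",im,"red",(.49,.297),o))
E
```

```text
time_s: 18.52
tool_pos: [0.5797, 0.2874, 0.1871]
tool_rot: [3.7, 86.6, -178.5]
force: [-0.1, -0.0, 0.3]
grip_width: 0.0871
t 18.525 tcp [0.5797 0.2874 0.1871] xax [-0.06  -0.002 -0.998] jaw heading -92.2 w 0.0871 F [-0.1 -0.   0.3] q [   2.   27.  -41.   82.   16.   80. -131.]
old (array([0.578 , 0.2905]), 77.5)
red (array([0.49111189, 0.29677454]), np.float64(0.026483452665401204), 720)
```

View pics/w9.png

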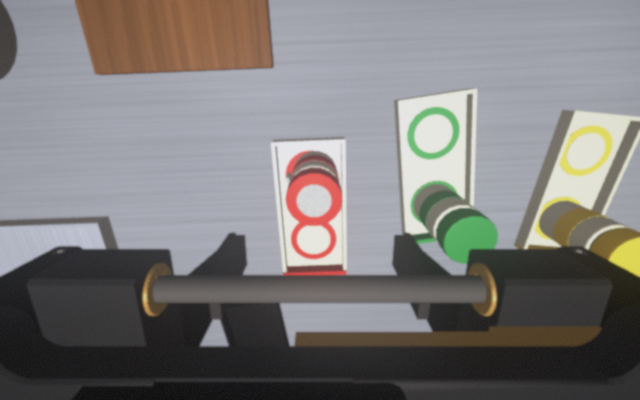

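```bash
python3 -m pendant '{"xyz":[[-0.002,0.0035,-0.02],[0,0,-0.035],[0,0,-0.02],[0,0,0]],"turn":[0,0,0,0]}' 1 20;python3 - <<'E'
from circ import *
state()
E
```

```text
time_s: 19.08
tool_pos: [0.5767, 0.2878, 0.1078]
tool_rot: [5.9, 86.5, -176.4]
force: [0.1, 0.1, 0.1]
grip_width: 0.0868
t 19.075 tcp [0.5767 0.2878 0.1078] xax [-0.06  -0.004 -0.998] jaw heading -92.3 w 0.0868 F [0.1 0.1 0.1] q [   2.   30.  -40.   87.   18.   73. -133.]
```

```bash
python3 -m pendant '{"xyz":[[0.001,0.0035,-0.02],[0,0,-0.025],[0,0,-0.013],[0,0,0]],"turn":[0,0,0,0]}' 1 20;python3 - <<'E'
from circ import *
state()
E
```

```text
time_s: 19.58
tool_pos: [0.579, 0.2926, 0.0485]
tool_rot: [4.2, 86.7, -178.2]
force: [-0.2, 0.3, -0.4]
grip_width: 0.0871
t 19.575 tcp [0.579  0.2926 0.0485] xax [-0.057 -0.002 -0.998] jaw heading -92.4 w 0.0871 F [-0.2  0.3 -0.4] q [   0.   33.  -39.   90.   20.   67. -135.]
```

```bash
python3 -m pendant '{"xyz":[[-0.001,-0.0015,-0.003],[0,0,0]],"turn":[0,0]}' 1 20;python3 -m pendant '{"xyz":[[0,0,0],[0,0,0],[0,0,0],[0,0,0],[0,0,0],[0,0,0]],"turn":[0,0,0,0,0,0]}' 0.3 20;python3 - <<'E'
from circ import *
state()
E
python3 -m pendant '{"xyz":[[0,0,0.015],[0,0,0.025],[-0.02,0,0.02],[-0.025,0.001,0],[-0.025,0.001,0],[-0.012,0,0],[0,0,0]],"turn":[0,0,0,0,0,0,0]}' 0.3 20;python3 - <<'E'
from circ import *
o=state(); im=read_camera("wrist"); cv2.imwrite("pics/w10.png",im[:,:,::-1])
for xy in((.49,.297),(.574,.297)): print("red",ring("wrist",im,"red",xy,o))
E
```

```text
time_s: 19.82
tool_pos: [0.5788, 0.2918, 0.0468]
tool_rot: [3.1, 86.9, -179.2]
force: [-0.7, -0.1, 0.7]
grip_width: 0.0873
time_s: 20.58
tool_pos: [0.5798, 0.2921, 0.0484]
tool_rot: [2.2, 87.0, 179.8]
force: [0.3, -0.1, 0.9]
grip_width: 0.0497
t 20.575 tcp [0.5798 0.2921 0.0484] xax [-0.052  0.    -0.999] jaw heading -92.4 w 0.0497 F [ 0.3 -0.1  0.9] q [   1.   33.  -39.   90.   20.   67. -135.]
time_s: 21.45
tool_pos: [0.4958, 0.294, 0.1133]
tool_rot: [2.2, 87.1, 179.8]
force: [-0.1, -0.1, -2.5]
grip_width: 0.0496
t 21.45 tcp [0.4958 0.294  0.1133] xax [-0.051  0.    -0.999] jaw heading -92.4 w 0.0496 F [-0.1 -0.1 -2.5] q [   4.   21.  -43.   98.   14.   69. -136.]
red (array([0.48756305, 0.29657443]), np.float64(0.026464865881373964), 1047)
red (array([0.57347655, 0.29679511]), np.float64(0.02549018123315437), 1555)
```

View pics/w10.png

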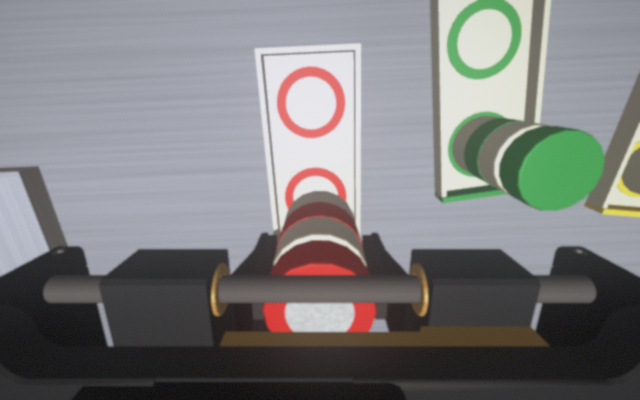

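```bash
python3 -m pendant '{"xyz":[[-0.004,0.003,-0.015],[0,0,-0.02],[0,0,-0.01],[0,0,0]],"turn":[0,0,0,0]}' 0.3 20;python3 - <<'E'
from circ import *
state()
E
```

```text
time_s: 22.0
tool_pos: [0.4933, 0.2958, 0.0632]
tool_rot: [2.3, 87.0, 179.8]
force: [-1.2, 0.5, -0.9]
grip_width: 0.0496
t 22.0 tcp [0.4933 0.2958 0.0632] xax [-0.053  0.    -0.999] jaw heading -92.6 w 0.0496 F [-1.2  0.5 -0.9] q [   2.   24.  -42.  101.   16.   64. -138.]
```

```bash
python3 -m pendant '{"xyz":[[-0.002,0.001,-0.007],[0,0,-0.006],[0,0,0]],"turn":[0,0,0]}' 0.3 20;python3 - <<'E'
from circ import *
state()
E
```

```text
time_s: 22.38
tool_pos: [0.4916, 0.2972, 0.0496]
tool_rot: [1.8, 87.0, 179.2]
force: [0.3, 0.8, -2.6]
grip_width: 0.0498
t 22.375 tcp [0.4916 0.2972 0.0496] xax [-0.052  0.001 -0.999] jaw heading -92.6 w 0.0498 F [ 0.3  0.8 -2.6] q [   2.   25.  -42.  101.   17.   63. -138.]
```

Now I'll lower the last 1–2 mm, release and back off.

```bash
python3 -m pendant '{"xyz":[[0,0,-0.0025],[0,0,0]],"turn":[0,0]}' 0.3 20;python3 -m pendant '{"xyz":[[0,0,0],[0,0,0],[0,0,0],[0,0,0]],"turn":[0,0,0,0]}' 0.85 20; python3 -m pendant '{"xyz":[[0,0,0.03],[0,0,0.05],[0,0,0.04],[0,-0.02,0.02],[0,-0.02,0],[0,0,0]],"turn":[0,0,0,0,0,0]}' 1 20;python3 - <<'E'
from circ import *
o=state(); im=read_camera("wrist"); cv2.imwrite("pics/w11.png",im[:,:,::-1])
print("old",circ("wrist",im,(.49,.297),.1,o)); print("red",ring("wrist",im,"red",(.5735,.297),o))
E
```

```text
time_s: 22.62
tool_pos: [0.4926, 0.2978, 0.0488]
tool_rot: [1.0, 87.1, 178.4]
force: [0.0, 1.0, -2.2]
grip_width: 0.0496
time_s: 23.12
tool_pos: [0.4935, 0.2983, 0.0499]
tool_rot: [-0.4, 87.2, 177.0]
force: [-0.7, 0.9, -0.2]
grip_width: 0.0725
time_s: 23.88
tool_pos: [0.4924, 0.2576, 0.194]
tool_rot: [-0.2, 87.2, 177.3]
force: [-0.3, -0.3, -0.3]
grip_width: 0.0866
t 23.875 tcp [0.4924 0.2576 0.194 ] xax [-0.048  0.002 -0.999] jaw heading -92.5 w 0.0866 F [-0.3 -0.3 -0.3] q [   9.   14.  -44.   96.    8.   76. -129.]
old (array([0.491, 0.298]), 79.2)
red (array([0.57350511, 0.29685508]), np.float64(0.02543662421315104), 907)
```

View pics/w11.png

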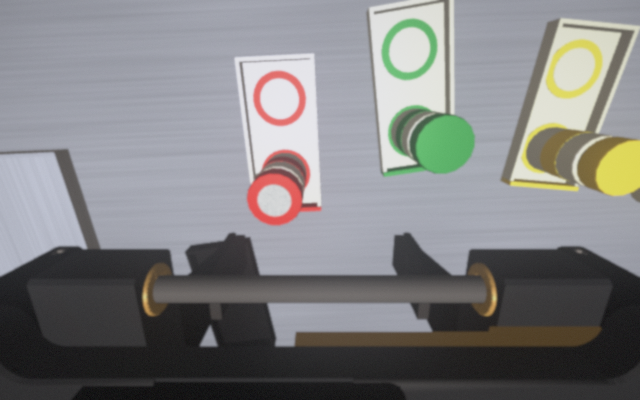

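The old jar stands at (.491,.298), 1.5 mm from its ring centre. Now for the new red jar.

```bash
python3 -m pendant '{"xyz":[[-0.002,-0.025,0],[-0.003,-0.045,0],[-0.003,-0.05,0],[-0.003,-0.05,0],[-0.003,-0.05,0],[-0.003,-0.05,0],[-0.003,-0.045,0],[-0.003,-0.035,0],[0,-0.02,0],[0,0,0]],"turn":[0,0,0,0,0,0,0,0,0,0]}' 1 20;python3 - <<'E'
from circ import *
o=state(); im=read_camera("wrist"); cv2.imwrite("pics/w12.png",im[:,:,::-1])
print("new",circ("wrist",im,(.457,-.142),.096,o))
E
```

```text
time_s: 25.18
tool_pos: [0.466, -0.1083, 0.1905]
tool_rot: [-11.6, 86.9, 167.1]
force: [0.7, 0.8, -0.2]
grip_width: 0.0867
t 25.175 tcp [ 0.466  -0.1083  0.1905] xax [-0.053  0.012 -0.999] jaw heading -91.4 w 0.0867 F [ 0.7  0.8 -0.2] q [ 37.   2. -28. 106.   1.  75. -82.]
new (array([ 0.456, -0.145]), 80.0)
```

View pics/w12.png

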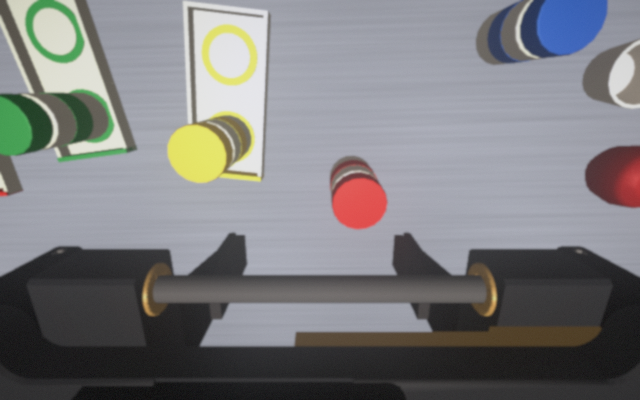

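```bash
python3 -m pendant '{"xyz":[[-0.005,-0.017,0],[-0.005,-0.016,-0.02],[0,0,-0.035],[0,0,-0.02],[0,0,0],[0,0,0]],"turn":[0,0,0,0,0,0]}' 1 20;python3 - <<'E'
from circ import *
state()
E
```

```text
time_s: 25.98
tool_pos: [0.4572, -0.1379, 0.1152]
tool_rot: [-11.8, 87.1, 167.6]
force: [-0.6, -0.6, -0.3]
grip_width: 0.0876
t 25.975 tcp [ 0.4572 -0.1379  0.1152] xax [-0.05   0.011 -0.999] jaw heading -90.6 w 0.0876 F [-0.6 -0.6 -0.3] q [ 39.   6. -27. 111.   3.  66. -79.]
```

```bash
python3 -m pendant '{"xyz":[[-0.001,-0.007,-0.015],[0,0,-0.025],[0,0,-0.018],[0,0,-0.008],[0,0,0]],"turn":[0,0,0,0,0]}' 1 20;python3 - <<'E'
from circ import *
state()
E
```

```text
time_s: 26.6
tool_pos: [0.4578, -0.1476, 0.0485]
tool_rot: [-9.2, 87.4, 170.1]
force: [-0.4, 0.1, -0.4]
grip_width: 0.0869
t 26.6 tcp [ 0.4578 -0.1476  0.0485] xax [-0.045  0.008 -0.999] jaw heading -90.7 w 0.0869 F [-0.4  0.1 -0.4] q [ 39.  11. -26. 115.   6.  58. -81.]
```

```bash
python3 -m pendant '{"xyz":[[-0.002,0.003,-0.007],[0,0,0]],"turn":[0,0]}' 1 20;python3 -m pendant '{"xyz":[[0,0,0],[0,0,0],[0,0,0],[0,0,0],[0,0,0],[0,0,0]],"turn":[0,0,0,0,0,0]}' 0.3 20;python3 - <<'E'
from circ import *
state()
E
```

```text
time_s: 26.85
tool_pos: [0.4564, -0.1448, 0.042]
tool_rot: [-8.6, 87.5, 170.7]
force: [-0.4, -0.5, 0.0]
grip_width: 0.087
time_s: 27.6
tool_pos: [0.4574, -0.1448, 0.0431]
tool_rot: [-8.0, 87.6, 171.4]
force: [0.1, 0.6, -0.1]
grip_width: 0.0499
t 27.6 tcp [ 0.4574 -0.1448  0.0431] xax [-0.041  0.006 -0.999] jaw heading -90.6 w 0.0499 F [ 0.1  0.6 -0.1] q [ 38.  11. -26. 115.   6.  57. -81.]
```

```bash
python3 -m pendant '{"xyz":[[0,0,0.03],[0,0,0.05],[0,0,0.055],[0.004,0.015,0.02],[0.01,0.035,0.003],[0.013,0.045,0.003],[0.013,0.045,0.003],[0.014,0.05,0.003],[0.014,0.05,0.003],[0.014,0.05,0.003]],"turn":[0,0,0,0,0,0,0,0,0,0]}' 0.3 20;python3 - <<'E'
from circ import *
state()
E
```

```text
time_s: 28.85
tool_pos: [0.5364, 0.1467, 0.2182]
tool_rot: [-3.5, 87.3, 175.0]
force: [0.6, -0.1, -1.9]
grip_width: 0.0498
t 28.85 tcp [0.5364 0.1467 0.2182] xax [-0.046  0.004 -0.999] jaw heading -91.5 w 0.0498 F [ 0.6 -0.1 -1.9] q [  19.   13.  -41.   94.    7.   79. -115.]
```

```bash
python3 -m pendant '{"xyz":[[0.01,0.04,0],[0.013,0.04,0],[0.009,0.03,0],[0.005,0.02,0],[0,0.006,0],[0,0,0],[0,0,0]],"turn":[0,0,0,0,0,0,0]}' 0.3 20;python3 - <<'E'
from circ import *
o=state(); im=read_camera("wrist"); cv2.imwrite("pics/w13.png",im[:,:,::-1])
print("red",ring("wrist",im,"red",(.5735,.297),o))
E
```

```text
time_s: 29.72
tool_pos: [0.5725, 0.2888, 0.2141]
tool_rot: [-1.4, 87.0, 177.4]
force: [0.7, -0.7, -0.8]
grip_width: 0.0494
t 29.725 tcp [0.5725 0.2888 0.2141] xax [-0.052  0.002 -0.999] jaw heading -91.2 w 0.0494 F [ 0.7 -0.7 -0.8] q [   3.   25.  -43.   81.   15.   82. -131.]
red (array([0.57329642, 0.29690384]), np.float64(0.025448894964710377), 654)
```

View pics/w13.png

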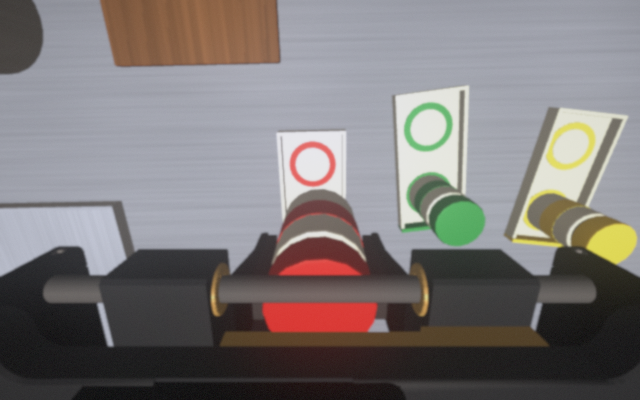

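```bash
python3 -m pendant '{"xyz":[[0.003,0.008,-0.015],[0,0,-0.03],[0,0,-0.03],[0,0,-0.02],[0,0,0],[0,0,0]],"turn":[0,0,0,0,0,0]}' 0.3 20;python3 - <<'E'
from circ import *
state()
E
```

```text
time_s: 30.52
tool_pos: [0.5768, 0.2952, 0.1147]
tool_rot: [-0.8, 87.1, 177.7]
force: [-0.8, -0.0, -2.1]
grip_width: 0.0496
t 30.525 tcp [0.5768 0.2952 0.1147] xax [-0.05   0.002 -0.999] jaw heading -91.5 w 0.0496 F [-0.8 -0.  -2.1] q [   2.   30.  -41.   87.   18.   73. -133.]
```

```bash
python3 -m pendant '{"xyz":[[-0.001,0.002,-0.02],[0,0,-0.02],[0,0,-0.01],[0,0,0],[0,0,0]],"turn":[0,0,0,0,0]}' 0.3 20;python3 - <<'E'
from circ import *
state()
E
```

```text
time_s: 31.15
tool_pos: [0.5765, 0.2978, 0.0626]
tool_rot: [-2.1, 87.2, 176.4]
force: [-0.5, 0.4, -1.3]
grip_width: 0.0493
t 31.15 tcp [0.5765 0.2978 0.0626] xax [-0.048  0.003 -0.999] jaw heading -91.5 w 0.0493 F [-0.5  0.4 -1.3] q [   1.   32.  -40.   90.   20.   68. -134.]
```

```bash
python3 -m pendant '{"xyz":[[-0.0015,-0.001,-0.008],[0,0,-0.006],[0,0,0]],"turn":[0,0,0]}' 0.3 20;python3 - <<'E'
from circ import *
state()
E
```

```text
time_s: 31.52
tool_pos: [0.5754, 0.2969, 0.0486]
tool_rot: [-2.8, 87.3, 175.7]
force: [0.1, -0.7, -1.5]
grip_width: 0.0499
t 31.525 tcp [0.5754 0.2969 0.0486] xax [-0.047  0.003 -0.999] jaw heading -91.5 w 0.0499 F [ 0.1 -0.7 -1.5] q [   1.   33.  -40.   91.   21.   66. -135.]
```

```bash
python3 -m pendant '{"xyz":[[0,0,-0.0025],[0,0,0]],"turn":[0,0]}' 0.3 20;python3 -m pendant '{"xyz":[[0,0,0],[0,0,0],[0,0,0],[0,0,0]],"turn":[0,0,0,0]}' 0.85 20; python3 -m pendant '{"xyz":[[0,0,0.03],[0,0,0.05],[0,0,0.04],[-0.02,-0.02,0.02],[-0.03,-0.03,0.01],[-0.03,-0.03,0],[0,0,0],[0,0,0]],"turn":[0,0,0,0,0,0,0,0]}' 1 20;python3 - <<'E'
from circ import *
o=state(); im=read_camera("wrist"); cv2.imwrite("pics/w14.png",im[:,:,::-1])
for n,xy in(("oldred",(.491,.298)),("newred",(.574,.297)),("green",(.532,.15)),("yellow",(.506,-.006))): print(n,circ("wrist",im,xy,.1,o))
for c in("scene","side"):
  i=read_camera(c);cv2.imwrite(f"pics/f_{c}.png",i[:,:,::-1])
s=cv2.imread("pics/f_side.png");cv2.imwrite("pics/f_side2.png",cv2.resize(s[130:310,170:420],None,fx=3.2,fy=3.2,interpolation=cv2.INTER_CUBIC))
E
```

```text
time_s: 31.78
tool_pos: [0.576, 0.2975, 0.0474]
tool_rot: [-3.8, 87.4, 174.7]
force: [-0.1, 0.1, -2.5]
grip_width: 0.0496
time_s: 32.28
tool_pos: [0.5766, 0.2979, 0.048]
tool_rot: [-5.0, 87.5, 173.6]
force: [-0.4, -0.8, 0.1]
grip_width: 0.0731
time_s: 33.28
tool_pos: [0.4939, 0.2163, 0.2022]
tool_rot: [-4.7, 87.5, 173.9]
force: [-0.1, 0.9, -0.3]
grip_width: 0.087
t 33.275 tcp [0.4939 0.2163 0.2022] xax [-0.043  0.005 -0.999] jaw heading -91.4 w 0.087 F [-0.1  0.9 -0.3] q [  15.   11.  -45.   97.    7.   77. -123.]
oldred (array([0.491, 0.298]), 79.2)
newred (array([0.577, 0.296]), 80.0)
green (array([0.532, 0.149]), 78.1)
yellow (array([ 0.505, -0.007]), 80.0)
```

View pics/w14.png

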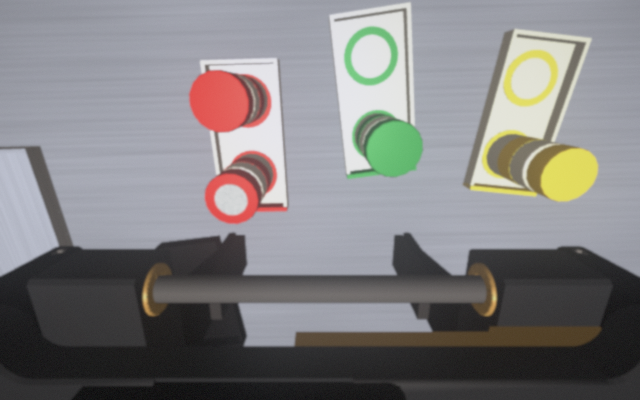

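View pics/f_side2.png

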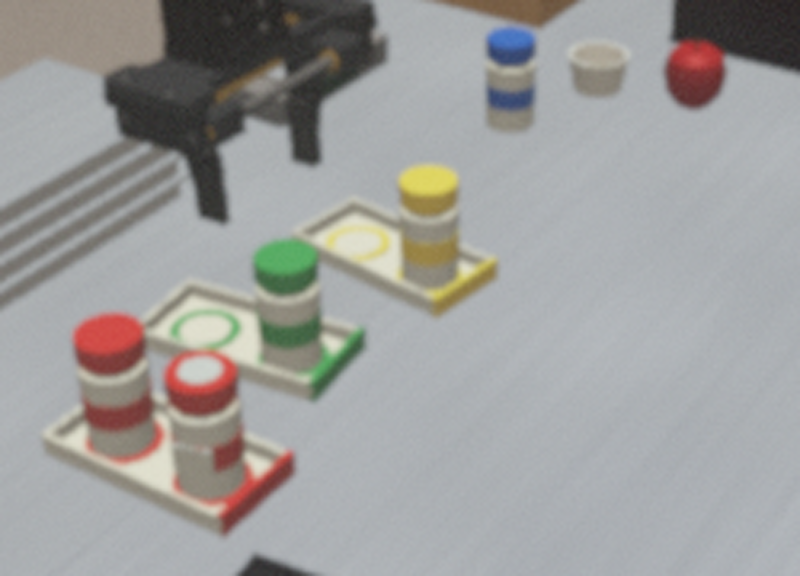

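View pics/f_scene.png

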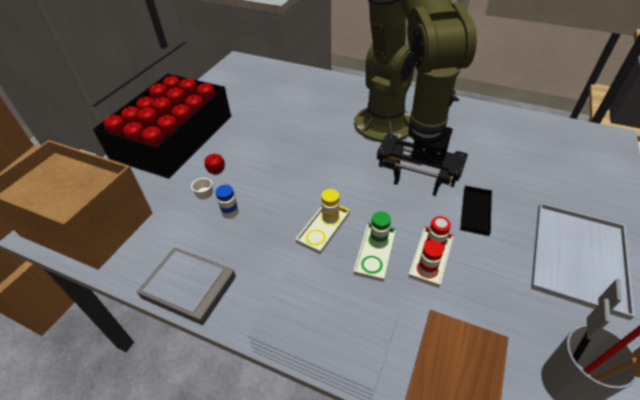

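All four jars stand upright. The new red one measures about 3.5 mm to the rear of its ring centre, so I'll look closer before signing off.

```bash
python3 -m pendant '{"xyz":[[0.02,0.025,0],[0.025,0.03,0],[0.02,0.02,0],[0,0,0],[0,0,0],[0,0,0]],"turn":[0,0,0,0,0,0]}' 1 20
python3 - <<'E'
from circ import *
o=state(); im=read_camera("wrist"); cv2.imwrite("pics/w15.png",cv2.resize(im[100:280,220:520,::-1],None,fx=2.6,fy=2.6,interpolation=cv2.INTER_CUBIC))
o=readout.get_obs()
for n,xy in(("oldred",(.491,.298)),("newred",(.574,.297)),("green",(.532,.15)),("yellow",(.506,-.006))): print(n,circ("wrist",im,xy,.1,o))
E
```

```text
time_s: 34.17
tool_pos: [0.5609, 0.2962, 0.1987]
tool_rot: [-6.1, 87.1, 172.6]
force: [0.7, 0.7, -0.2]
grip_width: 0.0868
t 34.175 tcp [0.5609 0.2962 0.1987] xax [-0.05   0.006 -0.999] jaw heading -91.3 w 0.0868 F [ 0.7  0.7 -0.2] q [   4.   25.  -44.   84.   15.   80. -132.]
oldred (array([0.498, 0.296]), 76.6)
newred (array([0.574, 0.296]), 79.1)
green (array([0.533, 0.149]), 79.9)
yellow (array([ 0.506, -0.004]), 43.3)
```

View pics/w15.png

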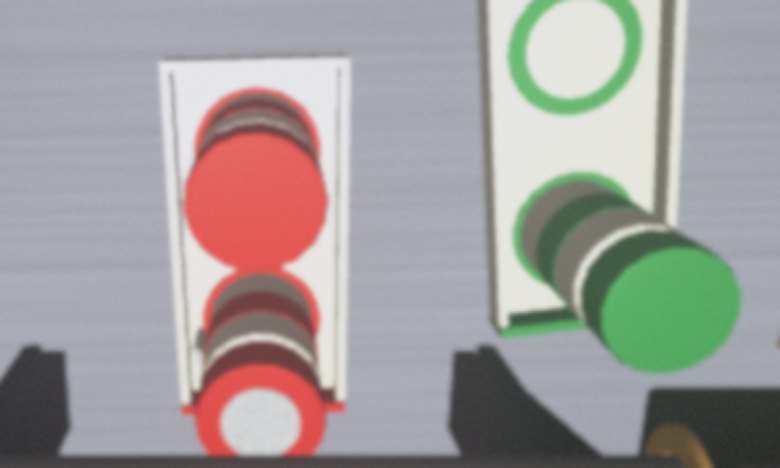

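The close-up shows the ring rim visible behind the new red jar. It reads .574–.577 against a ring at .5735, so it is within 1–3 mm. The gripper is clear of everything at 0.2 m, so I'm handing in.

Run:
```python
from cell import *
print(sign_off())
```

```text
the job is handed in; nothing more can be done
None
```

The lanes are restocked and the job is handed in at about 34 s of the 93 s allowed. No verdict comes back, so what follows is from my own checks. I placed yellow, then green, then brought the old red jar forward, and put the new red jar behind it last.

| Jar | Ring | Measured offset from ring centre |
|---|---|---|
| new_yellow | front, yellow lane | about 1–2 mm |
| new_green | front, green lane | about 1 mm |
| old_red | front, red lane | about 2 mm |
| new_red | rear, red lane | 1–4 mm |

- **State of the scene:** in the last side, scene and wrist pictures all four jars stand upright on their rings. The blue jar, apple, ramekin and black tray look untouched. The gripper was clear of everything, about 0.1 m above the lids.
- **Disagreement on new_red:** the two wrist views of its lid differ by 3 mm in x (0.577 and 0.574, with the ring at 0.5735). The close-up shows ring behind the jar, slightly less than centred, so I judged it 1–2 mm rearward and left it.
- **Discarded reading:** one last reading of old_red (0.498) came out wrong because the gripper partly hid the lid. Two earlier clear views both gave 0.491.
- **Tool tilt:** the tool drifted up to about 3° off vertical on the way. The jars settled upright on release.

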